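# Sort the gauges back into their pocket trays

## Task

Sort the five loose measuring pieces on the desk back into the three dark pocket trays: each ring flat in the round pocket of its size (large ring in the large one, small ring in the small one), the long steel parallel and the short gauge block standing in the long and the short slot of the narrow tray, and the tall bush upright in the square tray. Every piece must sit down on the floor of its own pocket and be let go; leave the caliper and the orange hex key set where they lie.

Things in the scene. Friction and masses are not known exactly. Their poses are not given: they have to be found in the camera images.
- large_ring: Large dark setting ring lying flat, 42 mm outside diameter, 14 mm high (treat the bore as closed; grip the outside). Origin: centre of its underside, z up. Loose, 0.08 kg.
- small_ring: Small light steel setting ring lying flat, 30 mm outside diameter, 12 mm high (grip the outside). Origin: centre of its underside, z up. Loose, 0.05 kg.
- parallel: Long ground steel parallel, a bar 16 mm wide (its x), 90 mm long (its y), 25 mm high (z), standing on its narrow long face. Origin: centre of its underside. Loose, 0.17 kg.
- gauge_block: Short steel gauge block, 9 mm wide (its x), 35 mm long (its y), 20 mm high (z), standing on its narrow face; grip across the 9 mm. Origin: centre of its underside. Loose, 0.065 kg.
- bush: Light steel turned bush standing upright, a cylinder of 20 mm diameter, 26 mm high. Origin: centre of its underside, z up. Loose, about 0.02 kg.
- ring_tray: Dark rectangular tray, fixed, 136 mm (its x) by 78 mm (its y), 7 mm thick, with two round pockets 4 mm deep, light floors 3 mm above the desk: the large pocket, 58 mm diameter, centred at x = -31 mm, y = 0, and the small pocket, 46 mm diameter, centred at x = +36 mm, y = 0. Origin: centre of its underside, on the desk.
- block_tray: Dark narrow tray, fixed, 186 mm (its x) by 50 mm (its y), 7 mm thick, with two slots in line, 4 mm deep, light floors 3 mm above the desk: the long slot, 106 (x) by 32 mm (y), centred at x = -32 mm, y = 0; the short slot, 52 (x) by 26 mm (y), centred at x = +59 mm, y = 0. Blocks stand with their length along the tray's x, either way round. Origin: centre of its underside, on the desk.
- bush_tray: Dark square tray, fixed, 70 x 70 mm, 7 mm thick, with one square pocket, 38 x 38 mm, 4 mm deep with a light floor (3 mm above the desk) in its middle. Origin: centre of its underside, on the desk.
- caliper: Bystander: steel caliper lying flat on the desk, 58 x 150 x 9 mm, to the right of the trays. Loose; leave it alone. Origin: centre of its underside.
- hex_keys: Bystander: orange folding hex key set lying on the desk, 38 x 100 x 23 mm, to the left of the trays. Loose; leave it alone. Origin: centre of its underside.

How it is judged:
By the outcome, as a careful person would: the job done as asked, in the order asked, and still so for the second after the job is handed in, with the robot touching nothing.
It also fails if it takes over 96 s, if anything falls off the work surface, if the arm or the gripper's body presses on something with over 40 N, if the wrist force passes 120 N, or if a joint passes its speed limit or range.

## Robot

A 7-joint arm with a two-finger parallel gripper is mounted at the origin on the work surface; the furniture and walls round the work are solid. World frame = base frame: x ahead of the robot, y to its left, z up, the work surface at z = 0. Lengths are in m, angles in rad, forces in N, time in s.
With the tool pointing down it reaches from about 0.4 to 0.9 m from the base axis. Payload 5.5 kg.
Tool frame: the origin (TCP) lies at the very end of the fingers, on their centre line; the grasp point (between the pads) lies 19 mm behind it; z points along the fingers, y is the line along which they close (so a half turn about z gives the same grasp; the last joint's range is limited). The gripper opens to 92 mm and grips with 3 to 60 N. Pads are 19 mm wide; open, the fingers measure 130 mm over their backs; the gripper's body (75 mm by 190 mm) begins 47 mm behind the grasp point.
Start: joints at [-0.531, 0.501, -0.427, 1.55, 0.221, 1.138, -0.21], TCP at [0.456, 0.464, 0.227] pointing down, gripper open.
Joint ranges: [-2.88, 2.88], [-0.31, 2.03], [-1.54, 1.56], [0.2, 2.42], [-1.41, 4.55], [0.19, 2.02], [-2.57, 2.57]. Speed limits (rad/s): [2.57, 2.57, 3.14, 3.14, 3.14, 3.14, 3.14].

## Interface

Orientations are given as a unit quaternion [x, y, z, w].
In Python, from plant import env, imaging, job gives the robot as it stands.
- The arm moves only by the tool arm_command, never from a script. Its argument "commands" is a list of rows, each an object with "slide": the shift along the tool's x, y, z in mm, a list of three; "rotation": the turn, a rotation vector about the tool's x, y, z in degrees, a list of three. In form: [{"slide": [tx, ty, tz], "rotation": [wx, wy, wz]}, ...]. A call has exactly 5 rows; each row shifts and turns the commanded pose from where the row before left it, along the tool's axes as they then stand; what a row does not reach is not made up. A row lasts 1/8 s, in which the tool goes at most 62.5 mm and 10.7 degrees, less where a joint would pass 70% of its speed; a pose out of reach is approached as far as the arm can. A call is refused whole if a number of a shift passes 62.5 or a number of a turn 10.7, either way. A call with a gripper value outside its range is refused whole. "fingers" is the finger opening in mm, from 0 to 91.8, set as the call begins (left out, the last holds). The fingers move at their own pace and stop on an object; "newtons" is the grip in N (left out, the last holds). Time passes only in rows, so rows that do not move let the fingers close, or fill a call up. It gives the time, the measured TCP pose, the force, the opening and the grip force at its end, in the units of the state.
- env.get_obs(): the state, without advancing time (a new reading comes with each control period).
- imaging.grab_frame(name): name is "scene" or "side" or "wrist"; returns a dict with "color" (384x512x3 uint8, red, green, blue), "intrinsics" (3x3 intrinsics, pixels), "extrinsics" (4x4, takes a point from camera to world coordinates); the wrist camera has in their place "hand_eye" (4x4, takes a point from camera to tool coordinates, whose origin is the TCP and whose axes are the flange's). Camera axes: x right, y down, z forward; pixel columns grow to the right and rows downward; lengths in m; the calibration is good to about 2 mm. A picture is of the moment at which its call begins: read the wrist's pose just before it. There is no depth.
- job.job_done(): hands the job in; it is judged then, once.
The state is a dict: "time": time; "joint_positions": joint angles; "joint_vel": joint speeds; "joint_efforts": joint torques, N m; "position": TCP position; "tool_rot": TCP orientation; "force": force on the tool from outside, world axes, zero at the start; "ft_torque": the same for the moment, N m; "width": finger opening in m; "grasp_force": force on a finger pad.
Only numpy, scipy, OpenCV 4.12 (cv2) and the standard library are available. Lean on these libraries where they do the work, as an engineer would, in place of code of your own. Each camera call takes 0.05 s, during which the arm holds its last target. There are 200 camera calls.

## Working session

There is one attempt and no reset: what is moved stays moved. The work goes in short steps, Python scripts to look and compute and a tool call to move; the robot and the scene stay as the last step left them, time stands still between calls to the robot, and variables do not carry over. Pictures are saved under pics/ and viewed, at most 14 in all, crops included, and the job is handed in when it is done.

Besides the shell and the picture viewer there is one more tool, called by a JSON object that holds its "op" and its "data". arm_command: Moves the arm, as the interface text tells. Its arguments: {"type":"object","properties":{"commands":{"type":"array"},"fingers":{"type":"number"},"newtons":{"type":"number"}},"required":["commands"]}

```bash
mkdir -p pics; ls
python3 - <<'E'
from plant import env, imaging, job
import cv2, numpy as np
o=env.get_obs(); print({k:np.round(v,3).tolist() for k,v in o.items()})
for n in ["scene","wrist","side"]:
    f=imaging.grab_frame(n); cv2.imwrite(f"pics/{n}0.png",f["color"][:,:,::-1])
    print(n,np.round(f["intrinsics"],1).tolist(),np.round(f.get("extrinsics",f.get("hand_eye")),4).tolist())
a=cv2.imread("pics/scene0.png"); cv2.imwrite("pics/s0.png",cv2.resize(a,(800,600),interpolation=cv2.INTER_CUBIC))
E
```

```text
pics
{'time': 0.0, 'joint_positions': [-0.531, 0.502, -0.427, 1.551, 0.221, 1.138, -0.21], 'joint_vel': [-0.002, 0.001, -0.0, 0.001, -0.0, 0.0, -0.0], 'joint_efforts': [-0.001, -56.66, -5.816, -27.912, -0.069, 0.031, 0.0], 'position': [0.455, 0.463, 0.226], 'tool_rot': [0.379, 0.926, -0.001, -0.0], 'force': [0.05, 0.157, 0.068], 'ft_torque': [0.051, 0.065, -0.033], 'grasp_force': 0.0, 'width': 0.092}
scene [[373.0, 0.0, 248.8], [0.0, 373.0, 186.0], [0.0, 0.0, 1.0]] [[-0.7842, -0.3399, 0.5192, 0.0811], [-0.6201, 0.4615, -0.6344, 0.5064], [-0.024, -0.8194, -0.5727, 0.539], [0.0, 0.0, 0.0, 1.0]]
wrist [[338.5, 0.0, 252.6], [0.0, 338.5, 188.6], [0.0, 0.0, 1.0]] [[0.0004, -0.9529, -0.3034, 0.0815], [1.0, 0.0003, 0.0003, -0.0012], [-0.0002, -0.3034, 0.9529, -0.1582], [0.0, 0.0, 0.0, 1.0]]
side [[499.9, 0.0, 254.6], [0.0, 499.9, 196.5], [0.0, 0.0, 1.0]] [[0.449, 0.7228, -0.5253, 1.1782], [0.8933, -0.3746, 0.2481, -0.334], [-0.0174, -0.5807, -0.814, 1.049], [0.0, 0.0, 0.0, 1.0]]
```

View pics/s0.png

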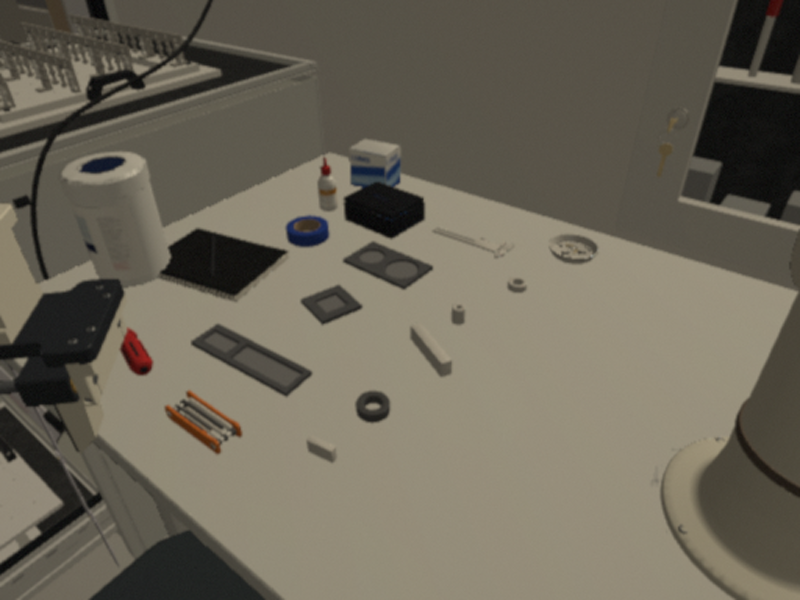

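View pics/side0.png

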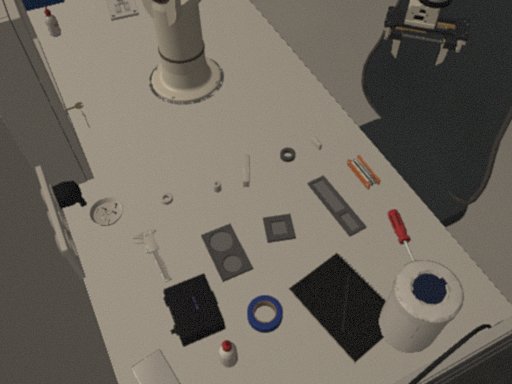

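The scene (drawn at 1.5625x) shows all pieces and trays. In the side view: base (187,75), gauge (316,143), large ring (288,155), parallel (247,170), bush (216,186), small ring (167,198). I'll enlarge both to read them closely.

Run:
```python
import cv2
a=cv2.imread("pics/side0.png")[125:285,150:400]; a=cv2.convertScaleAbs(a,alpha=1.5)
cv2.imwrite("pics/sidec.png",cv2.resize(a,None,fx=3.2,fy=3.2,interpolation=cv2.INTER_CUBIC))
a=cv2.imread("pics/scene0.png")[140:300,115:345]; a=cv2.convertScaleAbs(a,alpha=1.5)
cv2.imwrite("pics/scenec.png",cv2.resize(a,None,fx=3.4,fy=3.4,interpolation=cv2.INTER_CUBIC))
```

```text
(no output)
```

View pics/sidec.png

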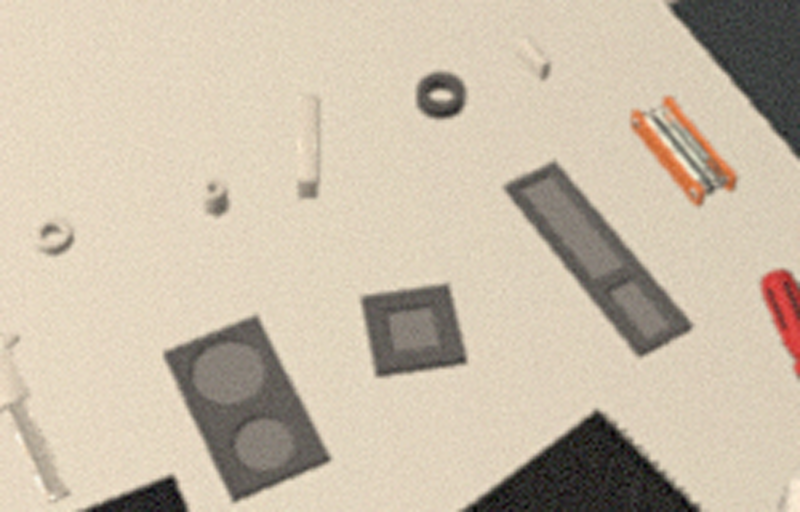

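View pics/scenec.png

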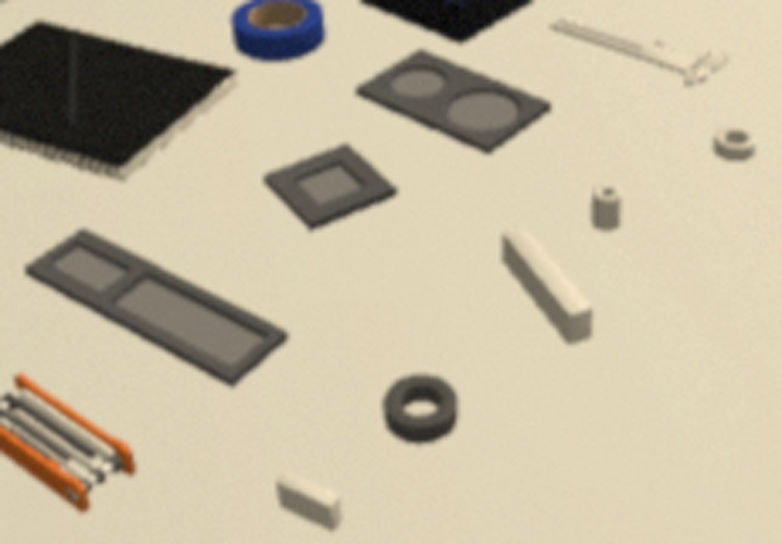

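Side crop readings: trays, rings, bush and bars all clear; scene crop agrees. I fit each pose on both views together.

```bash
cat > fit.py <<'E'
import numpy as np, json
from plant import imaging
from scipy.optimize import least_squares
cal={n:(lambda f:(f["intrinsics"],f["extrinsics"]))(imaging.grab_frame(n)) for n in("side","scene")}
px={"side":lambda p:(np.array(p)+.5)/3.2-.5+[150,125],"scene":lambda p:(np.array(p)+.5)/3.4-.5+[115,140]}
def proj(n,P):
    K,E=cal[n]; c=(np.c_[P,np.ones(len(P))]@np.linalg.inv(E).T)[:,:3]@K.T; return c[:,:2]/c[:,2:]
def rect(lx,ly,z): return [[sx*lx/2,sy*ly/2,z] for sx,sy in((-1,-1),(1,-1),(1,1),(-1,1))]
def fit(name,model,obs,yaw0):
    # obs: view -> list of (pixel) matched to model[view]
    def pts(v,q):
        c,s=np.cos(q[2]),np.sin(q[2]); M=np.array(model[v],float)
        return np.c_[q[0]+c*M[:,0]-s*M[:,1],q[1]+s*M[:,0]+c*M[:,1],M[:,2]]
    def r(q,vs): return np.concatenate([(proj(v,pts(v,q))-px[v](obs[v])).ravel() for v in vs])
    out=[]
    for vs in (["side"],["scene"],["side","scene"]):
        b=min((least_squares(r,[.6,.2,y],args=(vs,)) for y in yaw0),key=lambda s:s.cost); out.append(b)
    print(name,"side/scene/both:",[np.round([*b.x[:2]*1000,np.degrees(b.x[2])],1).tolist() for b in out],"rms px",[round(float(np.sqrt(np.mean(b.fun**2))),2) for b in out])
E
cat > f1.py <<'E'
from fit import *
Y=np.radians([-135,-45,45,135])
m=rect(.136,.078,.007); 
def both(m): return {"side":m,"scene":m}
# side image order: small-pocket end is lower; scene corners given in same physical order
S=[(166,352),(236,499),(329,459),(258,318)]
C=[(551,105),(421,50),(357,91),(489,151)]
fit("ring_tray",both(m),{"side":S,"scene":C},Y)
m2=[[-.031,0,.005],[.036,0,.005]]
fit("ring_tray_pockets",both(m2),{"side":[(227,373),(264,444)],"scene":[(482,110),(418,83)]},Y)
fit("block_tray",both(rect(.186,.05,.007)),{"side":[(505,186),(641,355),(691,326),(556,162)],"scene":[(287,336),(82,231),(26,270),(233,382)]},Y)
fit("bush_tray",both(rect(.07,.07,.007)),{"side":[(362,297),(377,376),(466,361),(448,285)],"scene":[(397,189),(346,146),(265,181),(312,227)]},Y)
def cyl(n,z,s,c): 
    fit(n,both([[0,0,z]]),{"side":[s],"scene":[c]},[0])
cyl("large_ring",.007,(441.5,94.5),(420.5,408)); cyl("small_ring",.006,(55.5,236),(734.5,144.5)); cyl("bush",.013,(216.5,198),(606,208))
fit("parallel",{"side":[[0,.045,.025],[0,-.045,.025]],"scene":rect(.016,.09,.025)},{"side":[(310,95),(308,182)],"scene":[(573,316),(591,308),(520,231),(503,234)][0:4]},Y)
fit("gauge",{"side":[[0,.0175,.025-.005],[0,-.0175,.02]],"scene":rect(.009,.035,.02)},{"side":[(525,40),(545,66)],"scene":[(333,513),(341,507),(288,477),(279,483)]},Y)
E
python3 f1.py
```

```text
ring_tray side/scene/both: [[617.6, -146.8, -2.0], [616.2, -145.8, -1.9], [617.2, -146.7, -2.0]] rms px [0.6, 0.23, 0.48]
ring_tray_pockets side/scene/both: [[616.2, -148.5, -0.6], [619.3, -148.2, -1.8], [617.4, -148.1, -1.0]] rms px [0.03, 0.11, 0.39]
block_tray side/scene/both: [[620.9, 155.4, 3.0], [620.2, 156.9, 3.3], [620.6, 156.2, 3.1]] rms px [0.32, 0.33, 0.39]
bush_tray side/scene/both: [[616.3, -5.6, -17.5], [614.7, -3.0, -15.9], [615.9, -4.7, -16.8]] rms px [0.32, 0.3, 0.48]
large_ring side/scene/both: [[420.6, 127.1, 0.0], [424.7, 125.2, 0.0], [423.4, 125.9, 0.0]] rms px [0.0, 0.0, 0.52]
small_ring side/scene/both: [[406.9, -218.3, 0.0], [409.0, -219.1, 0.0], [408.1, -218.4, 0.0]] rms px [0.0, 0.0, 0.25]
bush side/scene/both: [[436.8, -89.5, 0.0], [438.2, -89.8, 0.0], [437.6, -89.6, 0.0]] rms px [0.0, 0.0, 0.16]
parallel side/scene/both: [[424.1, 0.5, 62.8], [425.5, 0.6, -115.2], [424.4, 1.2, -114.0]] rms px [0.15, 0.65, 11.02]
gauge side/scene/both: [[426.2, 214.6, -270.8], [423.0, 216.4, -85.7], [423.5, 216.1, 268.8]] rms px [0.16, 0.66, 4.35]
```

Both views agree to ~3 mm and the heights and sizes fit. First I turn the tool's closing axis to 93° while coming down.

{"op": "arm_command", "data": {"commands": [{"slide": [0,0,20],"rotation": [0,0,-9.5]},{"slide": [0,0,20],"rotation": [0,0,-9.5]},{"slide": [0,0,20],"rotation": [0,0,-9.5]},{"slide": [0,0,20],"rotation": [0,0,-9.5]},{"slide": [0,0,20],"rotation": [0,0,-9.5]}], "fingers": 66, "newtons": 20}}

```text
time: 0.88
position: [0.4556, 0.4635, 0.126]
tool_rot: [-0.029, 1.0, -0.0, -0.0]
force: [-0.1, -0.3, -0.3]
width: 0.066
grasp_force: 0.0
```

```bash
cat > go.py <<'E'
import sys, numpy as np
from plant import env
from scipy.spatial.transform import Rotation as R
def st():
    o=env.get_obs(); Q=R.from_quat(o["tool_rot"]); M=Q.as_matrix()
    print("t",round(float(o["time"]),2),"p",np.round(o["position"]*1000,1),"yang",round(float(np.degrees(np.arctan2(M[1,1],M[0,1]))),1),"tilt",np.round(M[:2,2],3),"w",round(float(o["width"])*1000,1),"g",round(float(o["grasp_force"]),1),"f",np.round(o["force"],1))
    return np.array(o["position"])*1000,M
if __name__=="__main__":
    p,M=st(); v=np.array([float(a) for a in sys.argv[1:4]]); ya=np.degrees(np.arctan2(M[1,1],M[0,1]))
    new=float(sys.argv[4]) if len(sys.argv)>4 else ya
    rot=-((new-ya+90)%180-90); M2=M@R.from_rotvec([0,0,rot],degrees=True).as_matrix()
    print("rot z",round(rot,1),"then slide",np.round(M2.T@(v-p),1))
E
python3 go.py 423.3 126 100 93; python3 -c "
from plant import env;print(env.get_obs()['joint_positions'])"
```

```text
t 0.88 p [455.6 463.5 126. ] yang 93.3 tilt [-0. -0.] w 66.0 g 0.0 f [-0.1 -0.3 -0.3]
rot z 0.3 then slide [  49.9 -335.3   26. ]
[-0.43449357  0.64074512 -0.56990922  1.62889193  0.39609151  0.98975481
  0.49366634]
```

{"op": "arm_command", "data": {"commands": [{"slide": [8,-55,4],"rotation": [0,0,0]},{"slide": [8,-55,4],"rotation": [0,0,0]},{"slide": [8,-55,4],"rotation": [0,0,0]},{"slide": [8,-55,4],"rotation": [0,0,0]},{"slide": [8,-55,4],"rotation": [0,0,0]}]}}

```text
time: 1.5
position: [0.4299, 0.1851, 0.1067]
tool_rot: [-0.026, 1.0, -0.0, 0.0]
force: [0.7, -1.5, 0.0]
width: 0.066
grasp_force: 0.0
```

{"op": "arm_command", "data": {"commands": [{"slide": [5,-30,3],"rotation": [0,0,0]},{"slide": [5,-30,3],"rotation": [0,0,0]},{"slide": [0,0,0],"rotation": [0,0,0]},{"slide": [0,0,0],"rotation": [0,0,0]},{"slide": [0,0,0],"rotation": [0,0,0]}]}}

```text
time: 2.12
position: [0.4235, 0.1278, 0.101]
tool_rot: [-0.027, 1.0, 0.0, 0.0]
force: [-0.0, 0.3, 0.8]
width: 0.066
grasp_force: 0.0
```

```bash
python3 go.py 423.3 126 6.5
python3 - <<'E'
from plant import imaging; import cv2
f=imaging.grab_frame("wrist"); cv2.imwrite("pics/w1.png",f["color"][:,:,::-1])
E
```

```text
t 2.12 p [423.5 127.8 101. ] yang 93.1 tilt [0.001 0.001] w 66.0 g 0.0 f [-0.   0.3  0.8]
rot z -0.0 then slide [ 0.4 -1.8 94.5]
```

View pics/w1.png

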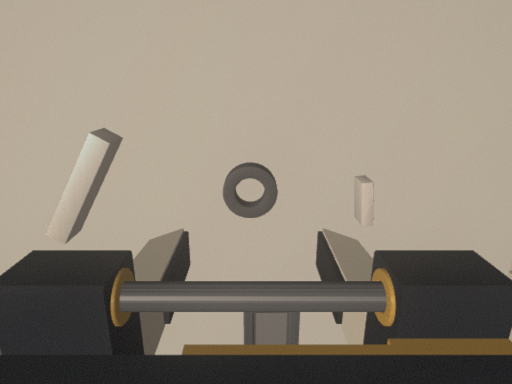

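Wrist view: ring at (250,190), parallel on the left (top-face ends ~(100,137) and (57,239)), gauge on the right (top ends ~(364,181), (367,225)). I check these against the fit.

```bash
cat > wr.py <<'E'
import numpy as np
from plant import env, imaging
from scipy.spatial.transform import Rotation as R
def ray(pts):
    o=env.get_obs(); T=np.eye(4); T[:3,:3]=R.from_quat(o["tool_rot"]).as_matrix(); T[:3,3]=o["position"]
    f=imaging.grab_frame("wrist"); E=T@f["hand_eye"]; K=f["intrinsics"]
    out=[]
    for u,v,z in pts:
        d=E[:3,:3]@np.linalg.solve(K,[u,v,1]); out.append((E[:3,3]+d*(z-E[2,3])/d[2])*1000)
    return np.array(out)
E
python3 - <<'E'
from wr import *
P=ray([(250,190,.007),(100,137,.025),(57,239,.025),(364,181,.02),(367,225,.02)]); print(P.round(1))
for a,b in((1,2),(3,4)): d=P[b]-P[a]; print((P[a]+P[b])/2,np.hypot(*d[:2]),np.degrees(np.arctan2(d[1],d[0])))
E
```

```text
[[422.4 124.2   7. ]
 [383.7  18.3  25. ]
 [463.7 -20.8  25. ]
 [406.7 207.5  20. ]
 [441.5 215.2  20. ]]
[423.70800607  -1.23565931  25.        ] 89.07917034459473 -26.047431767443125
[424.10805124 211.37322779  20.        ] 35.70031304051526 12.514160552188928
```

{"op": "arm_command", "data": {"commands": [{"slide": [0,-1,25],"rotation": [0,0,0]},{"slide": [0,-1,25],"rotation": [0,0,0]},{"slide": [0,-0.5,25],"rotation": [0,0,0]},{"slide": [0,0,14],"rotation": [0,0,0]},{"slide": [0,0,5],"rotation": [0,0,0]}]}}

```text
time: 2.85
position: [0.4229, 0.1244, 0.0061]
tool_rot: [-0.027, 1.0, 0.0, -0.001]
force: [-0.1, 0.4, 1.3]
width: 0.0661
grasp_force: 0.0
```

{"op": "arm_command", "data": {"commands": [{"slide": [0,0,0],"rotation": [0,0,0]},{"slide": [0,0,0],"rotation": [0,0,0]},{"slide": [0,0,0],"rotation": [0,0,0]},{"slide": [0,0,0],"rotation": [0,0,0]},{"slide": [0,0,0],"rotation": [0,0,0]}], "fingers": 30, "newtons": 20}}

```text
time: 3.48
position: [0.4239, 0.1241, 0.0073]
tool_rot: [-0.026, 1.0, 0.0, 0.001]
force: [-0.5, -0.4, 6.3]
width: 0.0401
grasp_force: 20.0
```

```bash
python3 go.py 586.3 -146.5 60 88.1
```

```text
t 3.48 p [423.9 124.1   7.3] yang 93.0 tilt [0.001 0.   ] w 40.1 g 20.0 f [-0.5 -0.4  6.3]
rot z 4.9 then slide [-171.3 -265.1  -52.6]
```

{"op": "arm_command", "data": {"commands": [{"slide": [0,0,-12],"rotation": [0,0,1]},{"slide": [0,0,-15],"rotation": [0,0,1]},{"slide": [0,0,-15],"rotation": [0,0,1]},{"slide": [0,0,-10],"rotation": [0,0,1]},{"slide": [0,0,0],"rotation": [0,0,1]}]}}

```text
time: 4.1
position: [0.4242, 0.124, 0.0598]
tool_rot: [0.018, 1.0, 0.0, 0.001]
force: [0.1, -0.4, 0.2]
width: 0.04
grasp_force: 20.0
```

```bash
python3 go.py 586.3 -146.5 60 88.1
python3 - <<'E'
from plant import imaging; import cv2,numpy as np
f=imaging.grab_frame("scene")["color"][170:320,180:340,::-1]; g=imaging.grab_frame("wrist")["color"][:,:,::-1]
a=cv2.resize(f,(480,450),interpolation=2); b=cv2.resize(g[120:,130:370],(300,450)[:2] if 0 else (320,352))
b=cv2.copyMakeBorder(b,0,98,0,0,0); cv2.imwrite("pics/g1.png",cv2.convertScaleAbs(np.hstack([a,b]),alpha=1.4))
E
```

```text
t 4.1 p [424.2 124.   59.8] yang 87.9 tilt [0.002 0.   ] w 40.0 g 20.0 f [ 0.1 -0.4  0.2]
rot z -0.2 then slide [-171.  -264.9    0. ]
```

View pics/g1.png

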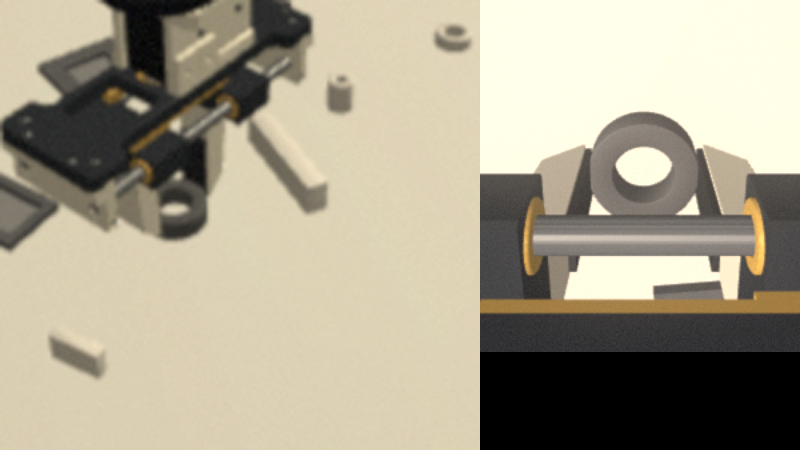

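The ring is held, level-looking; its centre is at about wrist pixel (253,244). I check its offset from the tool.

Run:
```python
from wr import *
print(ray([(253,244,.0605)]).round(1))
```

```text
[[420.3 122.5  60.5]]
```

{"op": "arm_command", "data": {"commands": [{"slide": [-34,-53,0],"rotation": [0,0,0]},{"slide": [-34,-53,0],"rotation": [0,0,0]},{"slide": [-34,-53,0],"rotation": [0,0,0]},{"slide": [-34,-53,0],"rotation": [0,0,0]},{"slide": [-34,-53,0],"rotation": [0,0,0]}]}}

```text
time: 4.88
position: [0.583, -0.1465, 0.0578]
tool_rot: [0.017, 1.0, 0.0, -0.001]
force: [1.1, -0.1, 0.2]
width: 0.0404
grasp_force: 20.0
```

{"op": "arm_command", "data": {"commands": [{"slide": [0,0,0],"rotation": [0,0,0]},{"slide": [0,0,0],"rotation": [0,0,0]},{"slide": [0,0,0],"rotation": [0,0,0]},{"slide": [0,0,0],"rotation": [0,0,0]},{"slide": [0,0,0],"rotation": [0,0,0]}]}}

```text
time: 5.5
position: [0.5827, -0.144, 0.0589]
tool_rot: [0.017, 1.0, -0.0, -0.0]
force: [-0.1, -0.2, -0.4]
width: 0.0403
grasp_force: 20.0
```

```bash
python3 go.py 586.3 -146.5 10 88.1
python3 - <<'E'
from plant import imaging; import cv2,numpy as np
g=imaging.grab_frame("wrist")["color"][:,:,::-1]
cv2.imwrite("pics/w2.png",cv2.convertScaleAbs(g,alpha=1.5))
E
```

```text
t 5.5 p [ 582.7 -144.    58.9] yang 88.1 tilt [-0. -0.] w 40.3 g 20.0 f [-0.1 -0.2 -0.4]
rot z -0.0 then slide [-3.7 -2.4 48.9]
```

View pics/w2.png

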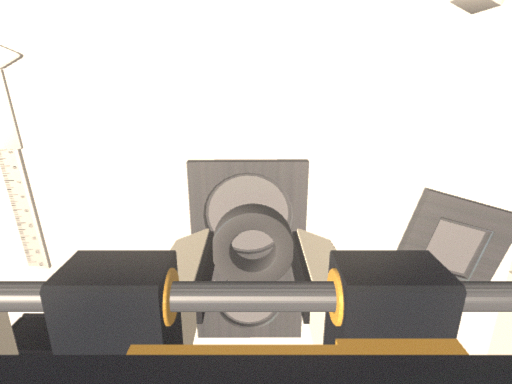

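Wrist view: large pocket centre about (248,213), held ring centre about (253,245), bush tray at right, caliper at left and clear.

Run:
```python
from wr import *
print(ray([(248,213,.006),(205,213,.007),(291,213,.007),(248,173,.007),(253,245,.0595),(457,248,.006)]).round(1))
```

```text
[[ 584.4 -148.9    6. ]
 [ 583.1 -177.5    7. ]
 [ 585.  -120.2    7. ]
 [ 556.4 -147.8    7. ]
 [ 580.9 -145.4   59.5]
 [ 615.3   -5.     6. ]]
```

{"op": "arm_command", "data": {"commands": [{"slide": [-2.5,-1.5,10],"rotation": [0,0,0]},{"slide": [-2.5,-1,12],"rotation": [0,0,0]},{"slide": [0,0,12],"rotation": [0,0,0]},{"slide": [0,0,9],"rotation": [0,0,0]},{"slide": [0,0,5.5],"rotation": [0,0,0]}]}}

```text
time: 6.22
position: [0.5871, -0.1473, 0.0099]
tool_rot: [0.018, 1.0, 0.0, -0.001]
force: [-8.8, 1.3, 27.5]
width: 0.0402
grasp_force: 20.1
```

{"op": "arm_command", "data": {"commands": [{"slide": [0,0,0],"rotation": [0,0,0]},{"slide": [0,0,0],"rotation": [0,0,0]},{"slide": [0,0,0],"rotation": [0,0,0]},{"slide": [0,0,0],"rotation": [0,0,0]},{"slide": [0,0,0],"rotation": [0,0,0]}], "fingers": 58}}

```text
time: 6.85
position: [0.5877, -0.1475, 0.0102]
tool_rot: [0.018, 1.0, 0.0, 0.0]
force: [-0.8, 0.2, 0.1]
width: 0.0581
grasp_force: 0.0
```

{"op": "arm_command", "data": {"commands": [{"slide": [0,0,-5],"rotation": [0,0,0]},{"slide": [0,0,-15],"rotation": [0,0,0]},{"slide": [0,0,-20],"rotation": [0,0,0]},{"slide": [0,0,-20],"rotation": [0,0,0]},{"slide": [0,0,0],"rotation": [0,0,0]}]}}

```text
time: 7.48
position: [0.5897, -0.1479, 0.0732]
tool_rot: [0.018, 1.0, -0.001, 0.002]
force: [-1.0, 0.0, -0.6]
width: 0.0581
grasp_force: 0.0
```

```bash
python3 go.py 408 -218.5 60
python3 - <<'E'
from plant import imaging; import cv2,numpy as np
g=imaging.grab_frame("wrist")["color"][:,:,::-1]
cv2.imwrite("pics/w3.png",cv2.convertScaleAbs(g,alpha=1.5))
E
```

```text
t 7.47 p [ 589.7 -147.9   73.2] yang 88.0 tilt [ 0.005 -0.001] w 58.1 g 0.0 f [-1.   0.  -0.6]
rot z -0.0 then slide [179.2 -76.9  12.4]
```

View pics/w3.png

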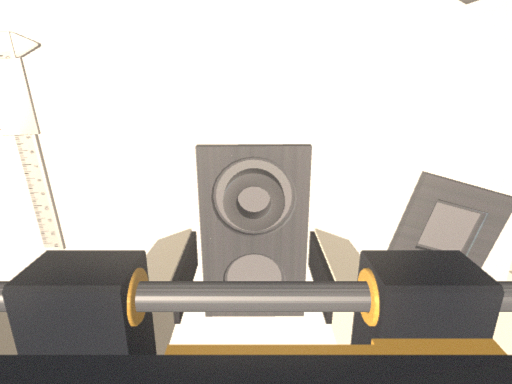

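The large ring (254,198) lies concentric in its pocket. On to the small ring.

{"op": "arm_command", "data": {"commands": [{"slide": [36,-15.5,0],"rotation": [0,0,0]},{"slide": [36,-15.5,0],"rotation": [0,0,0]},{"slide": [36,-15.5,0],"rotation": [0,0,0]},{"slide": [36,-15.5,0],"rotation": [0,0,0]},{"slide": [36,-15.5,0],"rotation": [0,0,0]}], "fingers": 54}}

```text
time: 8.15
position: [0.4033, -0.2189, 0.0697]
tool_rot: [0.018, 1.0, 0.0, -0.001]
force: [-0.5, -0.1, -0.2]
width: 0.0541
grasp_force: 0.0
```

{"op": "arm_command", "data": {"commands": [{"slide": [0,0,0],"rotation": [0,0,0]},{"slide": [0,0,0],"rotation": [0,0,0]},{"slide": [0,0,0],"rotation": [0,0,0]},{"slide": [0,0,0],"rotation": [0,0,0]},{"slide": [0,0,0],"rotation": [0,0,0]}]}}

```text
time: 8.78
position: [0.4055, -0.2182, 0.0701]
tool_rot: [0.017, 1.0, 0.0, 0.0]
force: [0.6, -0.1, 0.8]
width: 0.0539
grasp_force: 0.0
```

```bash
python3 go.py 408 -218.5 6.5
python3 - <<'E'
from plant import imaging; import cv2,numpy as np
g=imaging.grab_frame("wrist")["color"]
# light ring vs desk: find circle near finger gap
y=cv2.GaussianBlur(cv2.cvtColor(g,cv2.COLOR_RGB2GRAY),(3,3),0)
cv2.imwrite("pics/w4.png",cv2.resize(g[140:260,170:340,::-1],None,fx=4,fy=4,interpolation=2))
E
```

```text
t 8.78 p [ 405.5 -218.2   70.1] yang 88.0 tilt [0. 0.] w 53.9 g 0.0 f [ 0.6 -0.1  0.8]
rot z -0.0 then slide [-2.5 -0.2 63.6]
```

View pics/w4.png

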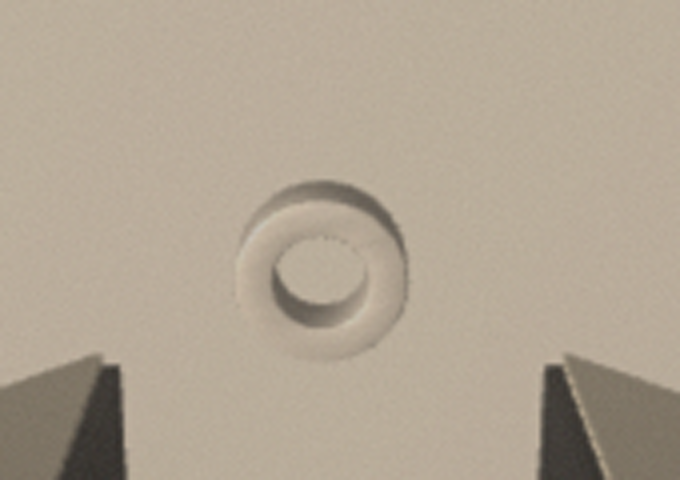

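Ring silhouette centre in the crop (323,271), i.e. pixel (250.7,207.6).

Run:
```python
from wr import *
print(ray([(250.7,207.6,.006)]).round(1))
```

```text
[[ 407.6 -221.2    6. ]]
```

{"op": "arm_command", "data": {"commands": [{"slide": [-1.5,-0.5,15],"rotation": [0,0,0]},{"slide": [0,0,20],"rotation": [0,0,0]},{"slide": [0,0,15],"rotation": [0,0,0]},{"slide": [0,0,10],"rotation": [0,0,0]},{"slide": [0,0,4],"rotation": [0,0,0]}]}}

```text
time: 9.5
position: [0.4062, -0.2189, 0.0054]
tool_rot: [0.017, 1.0, 0.0, -0.0]
force: [-0.1, -0.2, -0.4]
width: 0.0538
grasp_force: 0.0
```

{"op": "arm_command", "data": {"commands": [{"slide": [0,0,0],"rotation": [0,0,0]},{"slide": [0,0,0],"rotation": [0,0,0]},{"slide": [0,0,0],"rotation": [0,0,0]},{"slide": [0,0,0],"rotation": [0,0,0]},{"slide": [0,0,0],"rotation": [0,0,0]}], "fingers": 20}}

```text
time: 10.12
position: [0.4069, -0.2195, 0.0066]
tool_rot: [0.018, 1.0, -0.0, 0.0]
force: [-0.3, -0.1, 3.7]
width: 0.0279
grasp_force: 20.0
```

{"op": "arm_command", "data": {"commands": [{"slide": [0,0,-12],"rotation": [0,0,0]},{"slide": [0,0,-15],"rotation": [0,0,0]},{"slide": [0,0,-15],"rotation": [0,0,0]},{"slide": [0,0,-10],"rotation": [0,0,0]},{"slide": [0,0,0],"rotation": [0,0,0]}]}}

```text
time: 10.75
position: [0.4072, -0.2198, 0.0593]
tool_rot: [0.018, 1.0, -0.001, 0.001]
force: [0.7, -0.1, -0.8]
width: 0.0278
grasp_force: 20.0
```

```bash
python3 go.py 653.2 -149 60
```

```text
t 10.75 p [ 407.2 -219.8   59.3] yang 88.0 tilt [ 0.002 -0.001] w 27.8 g 20.0 f [ 0.7 -0.1 -0.8]
rot z -0.0 then slide [-243.3   79.4   -0.3]
```

{"op": "arm_command", "data": {"commands": [{"slide": [-48.5,16,0],"rotation": [0,0,0]},{"slide": [-48.5,16,0],"rotation": [0,0,0]},{"slide": [-48.5,16,0],"rotation": [0,0,0]},{"slide": [-48.5,16,0],"rotation": [0,0,0]},{"slide": [-48.5,16,0],"rotation": [0,0,0]}]}}

```text
time: 11.38
position: [0.6526, -0.1473, 0.0573]
tool_rot: [0.018, 1.0, 0.0, -0.001]
force: [0.7, -1.0, -0.2]
width: 0.028
grasp_force: 20.0
```

{"op": "arm_command", "data": {"commands": [{"slide": [0,0,0],"rotation": [0,0,0]},{"slide": [0,0,0],"rotation": [0,0,0]},{"slide": [0,0,0],"rotation": [0,0,0]},{"slide": [0,0,0],"rotation": [0,0,0]},{"slide": [0,0,0],"rotation": [0,0,0]}]}}

```text
time: 12.0
position: [0.6513, -0.1485, 0.0585]
tool_rot: [0.018, 1.0, -0.0, 0.0]
force: [0.1, -0.4, 0.2]
width: 0.0281
grasp_force: 20.0
```

```bash
python3 go.py 653.2 -149 10
python3 - <<'E'
from plant import imaging; import cv2,numpy as np
g=imaging.grab_frame("wrist")["color"]
cv2.imwrite("pics/w5.png",cv2.convertScaleAbs(cv2.resize(g[120:300,150:370,::-1],None,fx=3,fy=3,interpolation=2),alpha=1.4))
E
```

```text
t 12.0 p [ 651.3 -148.5   58.5] yang 87.9 tilt [ 0. -0.] w 28.1 g 20.0 f [ 0.1 -0.4  0.2]
rot z -0.0 then slide [-2.  -0.5 48.5]
```

View pics/w5.png

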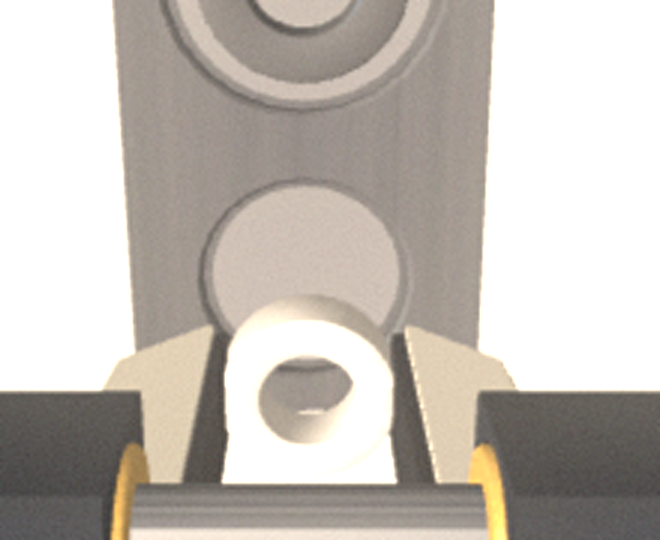

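Pocket centre in the crop (306,273) = pixel (252,211); ring held level enough, centre near (308,395) in the crop = (252.7,251.7).

Run:
```python
from wr import *
print(ray([(252,211,.006),(252.7,251.7,.064)]).round(1))
```

```text
[[ 651.6 -150.2    6. ]
 [ 650.8 -149.7   64. ]]
```

{"op": "arm_command", "data": {"commands": [{"slide": [-1.5,-0.5,10],"rotation": [0,0,0]},{"slide": [0,0,12],"rotation": [0,0,0]},{"slide": [0,0,12],"rotation": [0,0,0]},{"slide": [0,0,9],"rotation": [0,0,0]},{"slide": [0,0,5],"rotation": [0,0,0]}]}}

```text
time: 12.72
position: [0.6526, -0.1481, 0.0095]
tool_rot: [0.018, 1.0, 0.0, -0.001]
force: [-8.4, 1.1, 24.5]
width: 0.0281
grasp_force: 20.2
```

{"op": "arm_command", "data": {"commands": [{"slide": [0,0,0],"rotation": [0,0,0]},{"slide": [0,0,0],"rotation": [0,0,0]},{"slide": [0,0,0],"rotation": [0,0,0]},{"slide": [0,0,0],"rotation": [0,0,0]},{"slide": [0,0,0],"rotation": [0,0,0]}], "fingers": 46}}

```text
time: 13.35
position: [0.6532, -0.1483, 0.0103]
tool_rot: [0.018, 1.0, 0.0, 0.0]
force: [-0.2, -0.0, -0.5]
width: 0.0458
grasp_force: 0.0
```

{"op": "arm_command", "data": {"commands": [{"slide": [0,0,-5],"rotation": [0,0,0]},{"slide": [0,0,-15],"rotation": [0,0,0]},{"slide": [0,0,-20],"rotation": [0,0,0]},{"slide": [0,0,-20],"rotation": [0,0,0]},{"slide": [0,0,0],"rotation": [0,0,0]}]}}

```text
time: 13.98
position: [0.6553, -0.1486, 0.0735]
tool_rot: [0.018, 1.0, -0.001, 0.003]
force: [-0.3, 0.3, 0.0]
width: 0.0457
grasp_force: 0.0
```

```bash
python3 go.py 424 0.5 75 64
python3 - <<'E'
from plant import imaging; import cv2,numpy as np
g=imaging.grab_frame("wrist")["color"]
cv2.imwrite("pics/w6.png",cv2.convertScaleAbs(cv2.resize(g[100:300,150:370,::-1],None,fx=2.5,fy=2.5,interpolation=2),alpha=1.3))
E
```

```text
t 13.97 p [ 655.3 -148.6   73.5] yang 88.0 tilt [ 0.005 -0.001] w 45.7 g 0.0 f [-0.3  0.3  0. ]
rot z 24.0 then slide [273.3  32.6  -2.9]
```

View pics/w6.png

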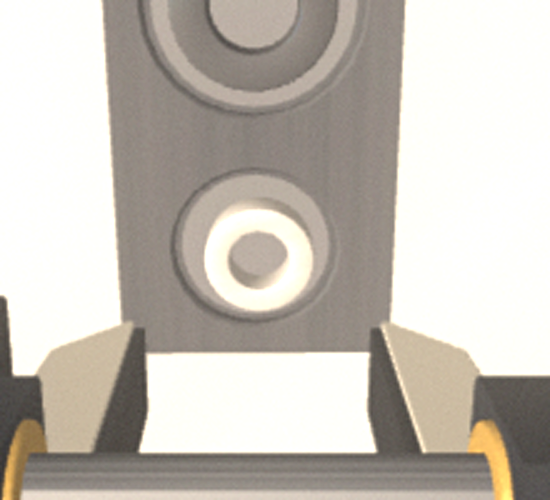

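The small ring rests in its pocket, top ring centre at crop (258,258), fully inside the rim. Next the parallel.

{"op": "arm_command", "data": {"commands": [{"slide": [0,0,0],"rotation": [0,0,8]},{"slide": [0,0,0],"rotation": [0,0,8]},{"slide": [0,0,0],"rotation": [0,0,8]},{"slide": [45,5,0],"rotation": [0,0,0]},{"slide": [45,5,0],"rotation": [0,0,0]}]}}

```text
time: 14.65
position: [0.5751, -0.0993, 0.0692]
tool_rot: [0.225, 0.974, 0.0, -0.001]
force: [0.2, 0.6, 0.0]
width: 0.046
grasp_force: 0.0
```

{"op": "arm_command", "data": {"commands": [{"slide": [45,6,0],"rotation": [0,0,0]},{"slide": [45,6,0],"rotation": [0,0,0]},{"slide": [45,6,0],"rotation": [0,0,0]},{"slide": [45,5,0],"rotation": [0,0,0]},{"slide": [0,0,0],"rotation": [0,0,0]}]}}

```text
time: 15.28
position: [0.4208, 0.0011, 0.0695]
tool_rot: [0.223, 0.975, -0.001, -0.002]
force: [0.9, -0.4, -0.1]
width: 0.0459
grasp_force: 0.0
```

{"op": "arm_command", "data": {"commands": [{"slide": [0,0,0],"rotation": [0,0,0]},{"slide": [0,0,0],"rotation": [0,0,0]},{"slide": [0,0,0],"rotation": [0,0,0]},{"slide": [0,0,0],"rotation": [0,0,0]},{"slide": [0,0,0],"rotation": [0,0,0]}]}}

```text
time: 15.9
position: [0.4251, -0.0004, 0.0701]
tool_rot: [0.225, 0.974, 0.0, -0.0]
force: [-0.1, -0.5, 0.1]
width: 0.0459
grasp_force: 0.0
```

```bash
python3 go.py 424 0.2 7 64
```

```text
t 15.9 p [ 4.251e+02 -4.000e-01  7.010e+01] yang 64.0 tilt [-0.  0.] w 45.9 g 0.0 f [-0.1 -0.5  0.1]
rot z -0.0 then slide [ 1.2  0.  63.1]
```

{"op": "arm_command", "data": {"commands": [{"slide": [1,0,15],"rotation": [0,0,0]},{"slide": [0,0,20],"rotation": [0,0,0]},{"slide": [0,0,15],"rotation": [0,0,0]},{"slide": [0,0,9],"rotation": [0,0,0]},{"slide": [0,0,3],"rotation": [0,0,0]}]}}

```text
time: 16.52
position: [0.4237, 0.0003, 0.0075]
tool_rot: [0.225, 0.974, -0.0, -0.001]
force: [1.2, 0.9, 0.0]
width: 0.0462
grasp_force: 0.0
```

{"op": "arm_command", "data": {"commands": [{"slide": [0,0,0],"rotation": [0,0,0]},{"slide": [0,0,0],"rotation": [0,0,0]},{"slide": [0,0,0],"rotation": [0,0,0]},{"slide": [0,0,0],"rotation": [0,0,0]},{"slide": [0,0,0],"rotation": [0,0,0]}], "fingers": 5, "newtons": 30}}

```text
time: 17.15
position: [0.4244, -0.0, 0.0086]
tool_rot: [0.225, 0.974, -0.0, 0.0]
force: [-0.1, -1.0, 5.7]
width: 0.0158
grasp_force: 30.0
```

{"op": "arm_command", "data": {"commands": [{"slide": [0,0,-12],"rotation": [0,0,0]},{"slide": [0,0,-15],"rotation": [0,0,-5]},{"slide": [0,0,-15],"rotation": [0,0,-8]},{"slide": [0,0,-10],"rotation": [0,0,-8]},{"slide": [0,0,0],"rotation": [0,0,-8]}]}}

```text
time: 17.77
position: [0.4246, 0.0001, 0.0614]
tool_rot: [-0.028, 1.0, -0.0, 0.001]
force: [-0.5, -0.3, -3.3]
width: 0.0158
grasp_force: 30.0
```

```bash
python3 go.py 588.5 155 60 93.1
```

```text
t 17.77 p [4.246e+02 1.000e-01 6.140e+01] yang 93.3 tilt [ 0.002 -0.   ] w 15.8 g 30.0 f [-0.5 -0.3 -3.3]
rot z 0.2 then slide [-172.1  145.8    1.6]
```

{"op": "arm_command", "data": {"commands": [{"slide": [-34.5,29,0],"rotation": [0,0,0]},{"slide": [-34.5,29,0],"rotation": [0,0,0]},{"slide": [-34.5,29,0],"rotation": [0,0,0]},{"slide": [-34.5,29,0],"rotation": [0,0,0]},{"slide": [-34,30,0],"rotation": [0,0,0]}]}}

```text
time: 18.4
position: [0.5888, 0.1557, 0.0605]
tool_rot: [-0.026, 1.0, -0.0, -0.0]
force: [1.6, -0.2, -1.8]
width: 0.0158
grasp_force: 30.0
```

{"op": "arm_command", "data": {"commands": [{"slide": [0,0,0],"rotation": [0,0,0]},{"slide": [0,0,0],"rotation": [0,0,0]},{"slide": [0,0,0],"rotation": [0,0,0]},{"slide": [0,0,0],"rotation": [0,0,0]},{"slide": [0,0,0],"rotation": [0,0,0]}]}}

```text
time: 19.02
position: [0.5881, 0.1543, 0.0604]
tool_rot: [-0.026, 1.0, -0.0, 0.0]
force: [-0.0, 0.6, -2.0]
width: 0.0159
grasp_force: 30.0
```

```bash
python3 go.py 588.5 155 11.5 93.1
python3 - <<'E'
from plant import imaging; import cv2,numpy as np
g=imaging.grab_frame("wrist")["color"]; s=imaging.grab_frame("scene")["color"]
a=cv2.convertScaleAbs(cv2.resize(g[60:310,130:380,::-1],(400,400)),alpha=1.3)
b=cv2.resize(s[190:290,110:210,::-1],(400,400),interpolation=2)
cv2.imwrite("pics/w7.png",np.hstack([a,b]))
E
```

```text
t 19.02 p [588.1 154.3  60.4] yang 93.0 tilt [ 0. -0.] w 15.9 g 30.0 f [-0.   0.6 -2. ]
rot z -0.1 then slide [-0.4  0.7 48.9]
```

View pics/w7.png

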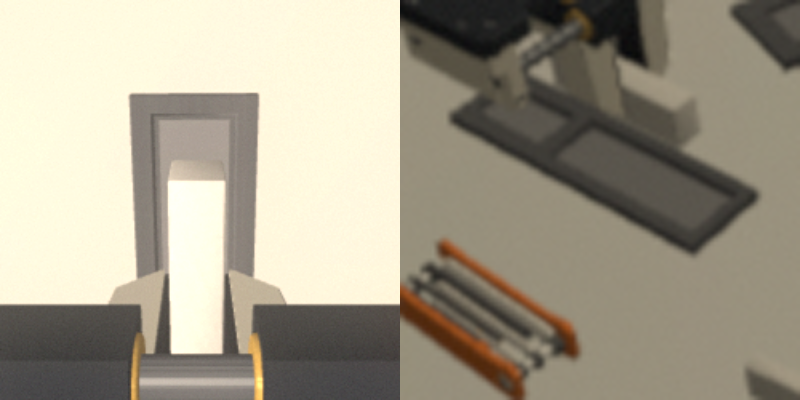

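The parallel is held aligned with the slot: near slot edge at pixel (252,131), block's near bottom edge at (253,161).

Run:
```python
from wr import *
print(ray([(252,131,.007),(253,161,.052),(251.5,118.7,.007),(254,200,.003)]).round(1))
```

```text
[[535.4 150.    7. ]
 [544.1 151.   52. ]
 [527.9 149.3   7. ]
 [582.2 153.8   3. ]]
```

Gap 8.7 mm (8 wanted) and centred sideways, so I lower it.

{"op": "arm_command", "data": {"commands": [{"slide": [0,0.5,10],"rotation": [0,0,0]},{"slide": [0,0,12],"rotation": [0,0,0]},{"slide": [0,0,12],"rotation": [0,0,0]},{"slide": [0,0,9],"rotation": [0,0,0]},{"slide": [0,0,5.5],"rotation": [0,0,0]}]}}

```text
time: 19.8
position: [0.5876, 0.1554, 0.0114]
tool_rot: [-0.026, 1.0, -0.0, -0.001]
force: [-12.8, -3.9, 41.8]
width: 0.0157
grasp_force: 30.0
```

{"op": "arm_command", "data": {"commands": [{"slide": [0,0,0],"rotation": [0,0,0]},{"slide": [0,0,0],"rotation": [0,0,0]},{"slide": [0,0,0],"rotation": [0,0,0]},{"slide": [0,0,0],"rotation": [0,0,0]},{"slide": [0,0,0],"rotation": [0,0,0]}], "fingers": 34}}

```text
time: 20.42
position: [0.5883, 0.1554, 0.0118]
tool_rot: [-0.026, 1.0, 0.0, 0.0]
force: [-0.0, 0.2, -0.3]
width: 0.034
grasp_force: 0.0
```

{"op": "arm_command", "data": {"commands": [{"slide": [0,0,-5],"rotation": [0,0,0]},{"slide": [0,0,-15],"rotation": [0,0,0]},{"slide": [0,0,-20],"rotation": [0,0,0]},{"slide": [0,0,-20],"rotation": [0,0,0]},{"slide": [0,0,0],"rotation": [0,0,0]}]}}

```text
time: 21.05
position: [0.5902, 0.1561, 0.0746]
tool_rot: [-0.026, 1.0, 0.0, 0.002]
force: [0.4, 0.1, -0.1]
width: 0.034
grasp_force: 0.0
```

```bash
python3 go.py 423.5 215 75 93.1
```

```text
t 21.05 p [590.2 156.1  74.6] yang 93.0 tilt [0.005 0.001] w 34.0 g 0.0 f [ 0.4  0.1 -0.1]
rot z -0.1 then slide [163.2  67.9  -1.1]
```

{"op": "arm_command", "data": {"commands": [{"slide": [33,13.5,0],"rotation": [0,0,0]},{"slide": [33,13.5,0],"rotation": [0,0,0]},{"slide": [33,13.5,0],"rotation": [0,0,0]},{"slide": [33,13.5,0],"rotation": [0,0,0]},{"slide": [32,13.5,0],"rotation": [0,0,0]}], "fingers": 40}}

```text
time: 21.68
position: [0.4195, 0.2144, 0.0716]
tool_rot: [-0.026, 1.0, -0.0, -0.0]
force: [-0.7, 0.2, 1.3]
width: 0.0398
grasp_force: 0.0
```

{"op": "arm_command", "data": {"commands": [{"slide": [0,0,0],"rotation": [0,0,0]},{"slide": [0,0,0],"rotation": [0,0,0]},{"slide": [0,0,0],"rotation": [0,0,0]},{"slide": [0,0,0],"rotation": [0,0,0]},{"slide": [0,0,0],"rotation": [0,0,0]}]}}

```text
time: 22.3
position: [0.4212, 0.2141, 0.0716]
tool_rot: [-0.026, 1.0, 0.0, -0.0]
force: [0.2, 0.1, -0.7]
width: 0.0398
grasp_force: 0.0
```

```bash
python3 go.py 423.5 215 7 93.1
python3 - <<'E'
from plant import imaging; import cv2,numpy as np
g=imaging.grab_frame("wrist")["color"]; s=imaging.grab_frame("scene")["color"]
a=cv2.resize(g[140:270,190:320,::-1],(520,520),interpolation=2)
b=cv2.resize(s[190:260,110:210,::-1],(280,520//2),interpolation=2)
b=cv2.copyMakeBorder(b,0,260,0,0,0)
cv2.imwrite("pics/w8.png",np.hstack([a,b]))
E
```

```text
t 22.3 p [421.2 214.1  71.6] yang 92.9 tilt [-0.  0.] w 39.8 g 0.0 f [ 0.2  0.1 -0.7]
rot z -0.2 then slide [-2.3  0.8 64.6]
```

View pics/w8.png

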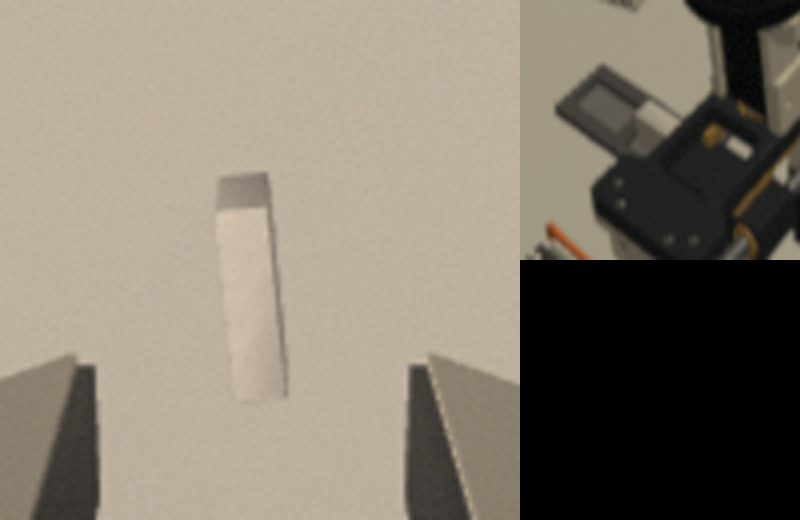

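Gauge top face: near end centre at crop (242,208), far end (261,400), i.e. pixels (250.5,192) and (255.2,240).

Run:
```python
from wr import *
P=ray([(250.5,192,.02),(255.2,240,.02)]); d=P[1]-P[0]; print(P.mean(0).round(1),np.hypot(*d[:2]),np.degrees(np.arctan2(d[1],d[0])))
```

```text
[424.9 213.1  20. ] 34.704137985850906 8.199855201131374
```

{"op": "arm_command", "data": {"commands": [{"slide": [-3,-0.5,15],"rotation": [0,0,-5]},{"slide": [0,0,20],"rotation": [0,0,0]},{"slide": [0,0,16],"rotation": [0,0,0]},{"slide": [0,0,9],"rotation": [0,0,0]},{"slide": [0,0,4],"rotation": [0,0,0]}]}}

```text
time: 23.08
position: [0.4236, 0.214, 0.0072]
tool_rot: [-0.07, 0.998, -0.0, -0.0]
force: [-0.7, -0.4, -0.4]
width: 0.0402
grasp_force: 0.0
```

{"op": "arm_command", "data": {"commands": [{"slide": [0,0,0],"rotation": [0,0,0]},{"slide": [0,0,0],"rotation": [0,0,0]},{"slide": [0,0,0],"rotation": [0,0,0]},{"slide": [0,0,0],"rotation": [0,0,0]},{"slide": [0,0,0],"rotation": [0,0,0]}], "fingers": 2, "newtons": 25}}

```text
time: 23.7
position: [0.4242, 0.214, 0.008]
tool_rot: [-0.07, 0.998, 0.0, 0.0]
force: [-0.2, -0.0, 3.8]
width: 0.0086
grasp_force: 25.0
```

{"op": "arm_command", "data": {"commands": [{"slide": [0,0,-12],"rotation": [0,0,0]},{"slide": [0,0,-15],"rotation": [0,0,2.5]},{"slide": [0,0,-15],"rotation": [0,0,2.5]},{"slide": [0,0,-10],"rotation": [0,0,0]},{"slide": [0,0,0],"rotation": [0,0,0]}]}}

```text
time: 24.32
position: [0.4247, 0.2142, 0.0608]
tool_rot: [-0.026, 1.0, 0.0, 0.001]
force: [0.1, 0.1, -1.3]
width: 0.0089
grasp_force: 25.0
```

```bash
python3 go.py 679.5 159.4 60 93.1
```

```text
t 24.32 p [424.7 214.2  60.8] yang 93.0 tilt [0.002 0.001] w 8.9 g 25.0 f [ 0.1  0.1 -1.3]
rot z -0.1 then slide [-251.4  -68.5    1.3]
```

{"op": "arm_command", "data": {"commands": [{"slide": [-50,-13.5,0],"rotation": [0,0,0]},{"slide": [-50,-13.5,0],"rotation": [0,0,0]},{"slide": [-50,-13.5,0],"rotation": [0,0,0]},{"slide": [-50,-13.5,0],"rotation": [0,0,0]},{"slide": [-50,-13.5,0],"rotation": [0,0,0]}]}}

```text
time: 24.95
position: [0.6781, 0.1588, 0.0588]
tool_rot: [-0.026, 1.0, -0.0, -0.001]
force: [0.8, -0.0, -1.2]
width: 0.0089
grasp_force: 25.0
```

{"op": "arm_command", "data": {"commands": [{"slide": [0,0,0],"rotation": [0,0,0]},{"slide": [0,0,0],"rotation": [0,0,0]},{"slide": [0,0,0],"rotation": [0,0,0]},{"slide": [0,0,0],"rotation": [0,0,0]},{"slide": [0,0,0],"rotation": [0,0,0]}]}}

```text
time: 25.58
position: [0.6767, 0.1599, 0.06]
tool_rot: [-0.027, 1.0, -0.0, 0.0]
force: [0.7, 0.4, -0.5]
width: 0.0085
grasp_force: 25.0
```

```bash
python3 go.py 679.5 159.2 11 93.1
```

```text
t 25.57 p [676.7 159.9  60. ] yang 93.0 tilt [ 0. -0.] w 8.5 g 25.0 f [ 0.7  0.4 -0.5]
rot z -0.1 then slide [-2.7 -0.9 49. ]
```

{"op": "arm_command", "data": {"commands": [{"slide": [-2.5,-1,12],"rotation": [0,0,0]},{"slide": [0,0,14],"rotation": [0,0,0]},{"slide": [0,0,12],"rotation": [0,0,0]},{"slide": [0,0,7],"rotation": [0,0,0]},{"slide": [0,0,3.5],"rotation": [0,0,0]}]}}

```text
time: 26.2
position: [0.6788, 0.1587, 0.0111]
tool_rot: [-0.026, 1.0, -0.0, -0.001]
force: [-7.4, -3.3, 15.7]
width: 0.0087
grasp_force: 25.0
```

{"op": "arm_command", "data": {"commands": [{"slide": [0,0,0],"rotation": [0,0,0]},{"slide": [0,0,0],"rotation": [0,0,0]},{"slide": [0,0,0],"rotation": [0,0,0]},{"slide": [0,0,0],"rotation": [0,0,0]},{"slide": [0,0,0],"rotation": [0,0,0]}], "fingers": 28}}

```text
time: 26.82
position: [0.6797, 0.1587, 0.0112]
tool_rot: [-0.026, 1.0, 0.0, 0.0]
force: [-0.5, -0.8, -0.8]
width: 0.0278
grasp_force: 0.0
```

{"op": "arm_command", "data": {"commands": [{"slide": [0,0,-5],"rotation": [0,0,0]},{"slide": [0,0,-15],"rotation": [0,0,0]},{"slide": [0,0,-20],"rotation": [0,0,0]},{"slide": [0,0,-20],"rotation": [0,0,0]},{"slide": [0,0,0],"rotation": [0,0,0]}]}}

```text
time: 27.45
position: [0.6817, 0.1594, 0.0747]
tool_rot: [-0.026, 1.0, 0.001, 0.003]
force: [0.1, 0.1, -0.2]
width: 0.0277
grasp_force: 0.0
```

```bash
python3 go.py 437.5 -90 75 90
```

```text
t 27.45 p [681.7 159.4  74.7] yang 93.0 tilt [0.005 0.001] w 27.7 g 0.0 f [ 0.1  0.1 -0.2]
rot z 3.0 then slide [ 244.2 -249.4   -1.9]
```

{"op": "arm_command", "data": {"commands": [{"slide": [42,-39.5,0],"rotation": [0,0,0]},{"slide": [42,-39.5,0],"rotation": [0,0,0]},{"slide": [42,-39.5,0],"rotation": [0,0,0]},{"slide": [42,-39.5,0],"rotation": [0,0,0]},{"slide": [42,-39.5,0],"rotation": [0,0,0]}], "fingers": 50}}

```text
time: 28.08
position: [0.4786, -0.0509, 0.0711]
tool_rot: [-0.026, 1.0, -0.0, -0.0]
force: [-0.1, -0.9, -0.7]
width: 0.05
grasp_force: 0.0
```

{"op": "arm_command", "data": {"commands": [{"slide": [42,-39,0],"rotation": [0,0,0]},{"slide": [0,0,0],"rotation": [0,0,0]},{"slide": [0,0,0],"rotation": [0,0,0]},{"slide": [0,0,0],"rotation": [0,0,0]},{"slide": [0,0,0],"rotation": [0,0,0]}]}}

```text
time: 28.7
position: [0.4412, -0.0894, 0.0712]
tool_rot: [-0.027, 1.0, 0.0, 0.0]
force: [-0.7, 0.5, 0.2]
width: 0.0501
grasp_force: 0.0
```

```bash
python3 go.py 437.5 -90 8 93.1
python3 - <<'E'
from wr import *; import cv2
g=imaging.grab_frame("wrist")["color"]
y=cv2.GaussianBlur(cv2.cvtColor(g,cv2.COLOR_RGB2GRAY),(5,5),0)[120:245,195:310]
e=cv2.Canny(y,25,60); e[-25:]=0; v,u=np.nonzero(e); print(u.min()+195,u.max()+195,v.min()+120,v.max()+120)
r=lambda a,z:ray([(*a,z)])[0].round(1)
c=((u.min()+u.max())/2+195,(v.min()+v.max())/2+120); print(c,r(c,.013))
E
```

```text
t 28.7 p [441.2 -89.4  71.2] yang 93.1 tilt [0.    0.001] w 50.1 g 0.0 f [-0.7  0.5  0.2]
rot z 0.0 then slide [ 3.7 -0.5 63.2]
236 267 182 219
(np.float64(251.5), np.float64(200.5)) [435.9 -92.   13. ]
```

Wrist estimate (436,-92) agrees with the fit (437.6,-89.6). I pick the bush gently.

{"op": "arm_command", "data": {"commands": [{"slide": [4,-1,15],"rotation": [0,0,0]},{"slide": [0,0,20],"rotation": [0,0,0]},{"slide": [0,0,14],"rotation": [0,0,0]},{"slide": [0,0,9],"rotation": [0,0,0]},{"slide": [0,0,4],"rotation": [0,0,0]}]}}

```text
time: 29.42
position: [0.4361, -0.0916, 0.0085]
tool_rot: [-0.026, 1.0, 0.0, -0.0]
force: [-0.7, -0.4, -0.2]
width: 0.0502
grasp_force: 0.0
```

{"op": "arm_command", "data": {"commands": [{"slide": [0,0,0],"rotation": [0,0,0]},{"slide": [0,0,0],"rotation": [0,0,0]},{"slide": [0,0,0],"rotation": [0,0,0]},{"slide": [0,0,0],"rotation": [0,0,0]},{"slide": [0,0,0],"rotation": [0,0,0]}], "fingers": 10, "newtons": 12}}

```text
time: 30.05
position: [0.4367, -0.0919, 0.0095]
tool_rot: [-0.026, 1.0, -0.0, 0.0]
force: [-0.6, -0.1, 1.9]
width: 0.0191
grasp_force: 12.0
```

{"op": "arm_command", "data": {"commands": [{"slide": [0,0,-12],"rotation": [0,0,0]},{"slide": [0,0,-15],"rotation": [0,0,0]},{"slide": [0,0,-15],"rotation": [0,0,0]},{"slide": [0,0,-10],"rotation": [0,0,0]},{"slide": [0,0,0],"rotation": [0,0,0]}]}}

```text
time: 30.68
position: [0.4372, -0.0922, 0.0623]
tool_rot: [-0.026, 1.0, -0.0, 0.001]
force: [0.8, -0.5, -0.2]
width: 0.0193
grasp_force: 12.0
```

```bash
python3 go.py 615.7 -4.7 60 93.1
```

```text
t 30.68 p [437.2 -92.2  62.3] yang 93.0 tilt [ 0.002 -0.001] w 19.3 g 12.0 f [ 0.8 -0.5 -0.2]
rot z -0.1 then slide [-183.    77.7    2.6]
```

{"op": "arm_command", "data": {"commands": [{"slide": [-36.5,15.5,0],"rotation": [0,0,0]},{"slide": [-36.5,15.5,0],"rotation": [0,0,0]},{"slide": [-36.5,15.5,0],"rotation": [0,0,0]},{"slide": [-36.5,15.5,0],"rotation": [0,0,0]},{"slide": [-36.5,15.5,0],"rotation": [0,0,0]}]}}

```text
time: 31.3
position: [0.6152, -0.0045, 0.0604]
tool_rot: [-0.026, 1.0, -0.0, -0.001]
force: [-0.1, -1.4, -0.5]
width: 0.0192
grasp_force: 12.0
```

{"op": "arm_command", "data": {"commands": [{"slide": [0,0,0],"rotation": [0,0,0]},{"slide": [0,0,0],"rotation": [0,0,0]},{"slide": [0,0,0],"rotation": [0,0,0]},{"slide": [0,0,0],"rotation": [0,0,0]},{"slide": [0,0,0],"rotation": [0,0,0]}]}}

```text
time: 31.92
position: [0.6143, -0.0055, 0.0614]
tool_rot: [-0.026, 1.0, -0.0, -0.0]
force: [-0.3, -0.2, 0.5]
width: 0.019
grasp_force: 12.0
```

```bash
python3 go.py 615.6 -4.7 12.5 93.1
```

```text
t 31.93 p [614.3  -5.5  61.4] yang 93.0 tilt [-0. -0.] w 19.0 g 12.0 f [-0.3 -0.2  0.5]
rot z -0.1 then slide [-1.3  0.7 48.9]
```

{"op": "arm_command", "data": {"commands": [{"slide": [-1,0.5,12],"rotation": [0,0,0]},{"slide": [0,0,14],"rotation": [0,0,0]},{"slide": [0,0,12],"rotation": [0,0,0]},{"slide": [0,0,7],"rotation": [0,0,0]},{"slide": [0,0,3.5],"rotation": [0,0,0]}]}}

```text
time: 32.55
position: [0.6152, -0.0041, 0.0123]
tool_rot: [-0.026, 1.0, 0.0, -0.001]
force: [-5.1, -0.9, 16.4]
width: 0.0192
grasp_force: 12.0
```

{"op": "arm_command", "data": {"commands": [{"slide": [0,0,0],"rotation": [0,0,0]},{"slide": [0,0,0],"rotation": [0,0,0]},{"slide": [0,0,0],"rotation": [0,0,0]},{"slide": [0,0,0],"rotation": [0,0,0]},{"slide": [0,0,0],"rotation": [0,0,0]}], "fingers": 40}}

```text
time: 33.17
position: [0.6156, -0.0044, 0.0128]
tool_rot: [-0.026, 1.0, 0.0, 0.0]
force: [-0.1, -0.1, -0.6]
width: 0.0398
grasp_force: 0.0
```

{"op": "arm_command", "data": {"commands": [{"slide": [0,0,-5],"rotation": [0,0,0]},{"slide": [0,0,-15],"rotation": [0,0,0]},{"slide": [0,0,-25],"rotation": [0,0,0]},{"slide": [0,0,-40],"rotation": [0,0,0]},{"slide": [0,0,-50],"rotation": [0,0,0]}]}}

```text
time: 33.8
position: [0.615, -0.0043, 0.1493]
tool_rot: [-0.026, 1.0, 0.0, -0.0]
force: [1.0, 1.0, -0.1]
width: 0.04
grasp_force: 0.0
```

{"op": "arm_command", "data": {"commands": [{"slide": [40,0,-30],"rotation": [0,0,0]},{"slide": [40,0,-30],"rotation": [0,0,0]},{"slide": [40,0,-20],"rotation": [0,0,0]},{"slide": [30,0,0],"rotation": [0,0,0]},{"slide": [0,0,0],"rotation": [0,0,0]}]}}

```text
time: 34.42
position: [0.4641, -0.0125, 0.2289]
tool_rot: [-0.026, 1.0, -0.001, 0.0]
force: [-0.0, -0.2, -0.6]
width: 0.0396
grasp_force: 0.0
```

```bash
python3 - <<'E'
from plant import imaging; import cv2,numpy as np
g=imaging.grab_frame("wrist")["color"]; s=imaging.grab_frame("scene")["color"]; d=imaging.grab_frame("side")["color"]
a=cv2.convertScaleAbs(cv2.resize(g[80:,:,::-1],(400,238)),alpha=1.3)
d=cv2.resize(d[180:300,190:390,::-1],(400,240),interpolation=2)[:238]
b=cv2.convertScaleAbs(cv2.resize(s[140:260,110:290,::-1],(530,354),interpolation=2),alpha=1.4)
o=np.zeros((600,800,3),np.uint8); o[:238,:400]=a; o[:238,400:]=d; o[240:594,:530]=b; cv2.imwrite("pics/fin.png",o)
E
python3 go.py 0 0 0
```

```text
t 34.58 p [466.8 -12.1 228.5] yang 93.0 tilt [ 0.002 -0.   ] w 39.9 g 0.0 f [-0.2  1.   0.2]
rot z -0.0 then slide [465.9  36.6 227.6]
```

View pics/fin.png

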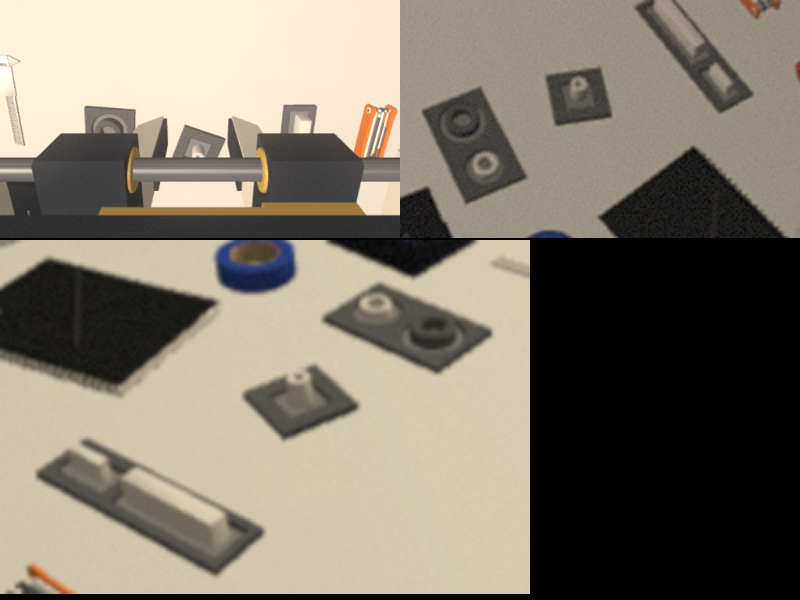

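The side crop (top right) shows the bush upright at (577,92), the rings at (461,122) and (484,165), and the bars at (680,30) and (718,78). All five are in their pockets, and the scene crop agrees. I hand in.

```bash
python3 -c "
from plant import job; print(job.job_done())"
```

```text
the job is handed in; nothing more can be done
None
```

All five pieces sit let go in their own pockets (checked in the side and scene cameras), and the job was handed in at about 35 s; I never went near the caliper or hex keys, but the wrist force briefly read 42 N as I set the parallel down in its slot, just over the 40 N pressing limit if that limit counts a held piece.

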